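# Load the clamping jig and hold its flap at the balance point

### The arm

A 7-joint arm with a two-finger parallel gripper is mounted at the origin on a cart in front of the work surface, level with it; the furniture and walls round the work are solid. World frame = base frame: x ahead of the robot, y to its left, z up, the work surface at z = 0. Lengths are in m, angles in rad, forces in N, time in s.
With the tool pointing down it reaches from about 0.425 to 0.925 m from the base axis. Payload 6.8 kg.
Tool frame: the origin (TCP) lies on the centre line of the jaws, within the pads' length; the fingertips stand 8 mm ahead of it and the grasp point (between the pads) lies 11 mm behind it (bot.tips_ahead is the distance from the TCP to the fingertips, in m); z points along the fingers, y is the line along which they close (so a half turn about z gives the same grasp; the last joint's range is limited). The gripper opens to 85 mm and grips with 20 to 120 N. Pads are 22 mm wide; open, the fingers measure 114 mm over their backs; the gripper's body (76 mm by 85 mm) begins 54 mm behind the grasp point. The pads swing forward as they close: fully open they stand 13 mm farther back than shut.
Start: joints at [1.135, 0.477, 0.022, 1.555, -0.011, 1.109, -0.083], TCP at [0.217, -0.639, 0.239] pointing down, gripper open.
Joint ranges: [-2.96, 2.96], [-0.34, 2.1], [-1.41, 1.46], [0.24, 2.44], [-1.37, 4.51], [0.17, 1.92], [-2.96, 2.96]. Speed limits (rad/s): [2.39, 2.39, 3.14, 3.14, 3.14, 3.14, 3.14].

### API

Orientations are given as a unit quaternion [w, x, y, z].
In Python, from station import bot gives the robot as it stands.
- The arm moves only by the tool send_rows, never from a script. Its argument "deltas" is text: rows parted by semicolons, each of 4 numbers parted by spaces: the shift along the tool's x, y, z in m, then the turn about the tool's z in degrees. In form: x y z spin; .... A call has 1 to 5 rows; each row is the pose to reach, as a shift and turn from the pose commanded when the call began, along the tool's axes at that moment; what a row does not reach only later rows make up. A row lasts 1/10 s, in which the tool goes at most 50 mm and 8.59 degrees, less where a joint would pass 70% of its speed; a pose out of reach is approached as far as the arm can. A call with a gripper value outside its range is refused whole. "claw" is the opening, from 0 (shut) to 1 (fully open), set as the call begins (left out, the last holds). The fingers move at their own pace and stop on an object; "force" is the grip in N (left out, the last holds). Time passes only in rows, so rows that repeat a pose let the fingers close. It gives the time, the measured TCP pose, the force, the opening and the grip force at its end, in the units of the state.
- bot.get_obs(): the state, without advancing time (a new reading comes with each control period).
- bot.read_camera(name): name is "scene" or "top"; returns a dict with "img" (400x640x3 uint8, red, green, blue), "depth" (400x640 float32, m along the optical axis (not along the pixel's ray), 0 where there is no reading), "fx", "fy", "cx", "cy" (pixels), "camera_from_world" (4x4, takes a point from world to camera coordinates). Camera axes: x right, y up, looking along -z (the intrinsics and any distortion apply to the point x, -y, -z); pixel columns grow to the right and rows downward; lengths in m; the calibration is good to about 2 mm. A picture is of the moment at which its call begins.
- bot.hand_in(): hands the job in; it is judged then, once.
Trained networks look in a picture, given as the dict that the camera call returned (one of the last four; its "shot" number tells which), for a name from the list of things; names that differ only in an ending like _2 or _b are one class to them, and where a whole thing is asked for, a point or a joint stands for the part that bears it (a point fixed in the world has none). Each returns a list of dicts, best first, with "confidence" (0 to 1); they miss things now and then, are a little off and sometimes report something else, mostly with a low value. They report only what shows in the picture. A call takes as long as a camera call. They do not tell look-alikes from the thing itself.
- bot.masks_of(picture, query): "mask" (400x640 bool, what is visible of it).
- bot.landmark_of(picture, query): "xyz" ([x, y, z] in m, in world coordinates, good to about 4 mm: a listed point, or the origin of a listed thing).
The state is a dict: "t": time; "q": joint angles; "joint_vel": joint speeds; "joint_torque": joint torques, N m; "eef_pos": TCP position; "tool_rot": TCP orientation; "contact_force": force on the tool from outside, world axes, zero at the start; "torque": the same for the moment, N m; "gripper_width": opening from 0.0 (shut) to 1.0 (fully open); "grasp_force": force on a finger pad.
Only numpy, scipy, OpenCV 4.12 (cv2) and the standard library are available. Lean on these libraries where they do the work, as an engineer would, in place of code of your own. Each camera call takes 0.05 s, during which the arm holds its last target. There are 200 camera calls.

### The job

Load the jig: set the larger square tube offcut fully down in the pocket between the four corner locators, then put the smaller tube offcut squarely on the middle of its top, lying the same way, ready for tacking. Then grip the orange bar of the jig's blue flap, raise the flap off its rear stop to its balance point, upright over its hinge, without letting it tip over towards the work, and finish while still gripping the bar and holding the flap still there, so that I can fit the stay. Leave the gel tin, the tape measure and the scriber where they are.

Things in the scene. Friction and masses are not known exactly. Their poses are not given: they have to be found in the camera images.
- jig: Grey clamping jig fixed to the bench: base plate 175 x 150 x 12 mm. Origin at bench level under the centre of its pocket; x points from the pocket to the flap's hinge, y along the pocket's length (along the hinge), z up. The plate spans x -45 to 130 mm and y -75 to 75 mm. Two hinge posts stand 100 mm high at x 85, y +-56 mm; two round stop posts with rubber caps, 109 mm high, at x 118, y +-32 mm.
- pocket (a point): Middle of the pocket's floor, the top of the base plate (12 mm above the bench); axes as the jig's. The pocket is 45 mm (x) by 115 mm (y) between four L-shaped steel corner locators, 14 mm high and 8 mm thick. Its long sides are open in the middle (75 mm), so fingers can go down beside the tube there.
- hinge (a point): Middle of the flap's hinge line, which runs along the jig's y, 85 mm in jig x from the pocket's middle and 90 mm above the bench.
- flap (a joint): Angle of the flap about its hinge (rad). 0: upright over the hinge, which is its balance point. -0.7: leaning back away from the pocket on its rear stop, where it starts. Positive: tipped towards the pocket, over the work. The hinge is nearly free, so the flap falls either way when let go. 0.3 to 0.55 kg.
- flap_bar (a point): Middle of the orange bar, 14 mm thick, at the free edge of the blue flap, parallel to the hinge and 140 mm from it. The bar is carried by two 10 mm legs at 38 mm to either side (66 mm clear between them, orange part 60 mm long); between the bar and the 8 mm thick, 96 mm wide blue plate is an opening 43 mm deep for the fingers. It can be pinched across from above anywhere between the rear stop and upright, and turns between the fingers.
- tube_center (a point): Centre of the larger square steel tube offcut, 40 x 110 x 40 mm, brown-grey; its length is y, z up. It lies loose on the bench to the right of the jig, to be gripped across its 40 mm width.
- small_center (a point): Centre of the smaller square steel tube offcut, 30 x 90 x 30 mm, brown-grey; its length is y, z up. It lies loose on the bench to the right of the jig, to be gripped across its 30 mm width.
- gel_tin: Bystander: round tin with a red lid, 71 mm across, 70 mm high; origin under its middle.
- tape: Bystander: grey tape measure, 35 x 80 x 64 mm; origin under its middle.
- scriber: Bystander: black scriber lying flat, 131 x 10 x 10 mm, length x; origin under its middle.
Things that resemble listed ones, but are neither listed nor needed, are in the scene too. Leave any purple look-alike of the part that bears small_center alone. Leave any yellow look-alike of the part that bears tube_center alone.

How it is judged:
On the way, in this order (a step that is already met when the one before it is completed fails the run):
1. the larger tube sits down in the pocket, between the locators (x of tube_center in the frame of pocket between -0.006 and 0.006 m and y of tube_center in the frame of pocket between -0.006 and 0.006 m and z of tube_center in the frame of pocket between 0.016 and 0.0235 m and angle between the y axis of tube_center and the y axis of pocket, either way round below 0.1 rad), for 0.2 s.
2. the smaller tube lies squarely on the middle of the larger one, released (all of step 1 and x of small_center in the frame of pocket between -0.008 and 0.008 m and y of small_center in the frame of pocket between -0.012 and 0.012 m and z of small_center in the frame of pocket between 0.051 and 0.0585 m and angle between the y axis of small_center and the y axis of pocket, either way round below 0.15 rad and contact force between the fingers and small_tube below 0.1 N), for 0.2 s.
3. the flap is gripped by its bar and held still at its balance point (all of step 2 and value of joint flap between -0.1 and 0.1 rad and velocity of joint flap between -0.1 and 0.1 rad/s and contact force between the fingers and flap above 1 N and distance between the grasp point and flap_bar below 0.03 m), for 0.3 s.
At the end, for the whole second after the job is handed in: Larger tube on the pocket floor, within 6 mm of its middle and 0.1 rad; smaller on top of it, untouched, within 8 mm across, 12 mm along and 0.15 rad; flap still and within 0.1 rad of upright, its bar between the gripping fingers (over 1 N, within 30 mm of the bar's middle), clear of the tubes (all of step 3 and contact force between flap and small_tube below 0.1 N and contact force between flap and tube below 0.1 N); the arm keeps its last pose, push and grip.
It fails at once if the flap tips over its balance point towards the work (more than 0.35 rad) (value of joint flap above 0.35 rad).
It fails at once if the gel tin, tape measure or scriber is moved more than 30 mm (distance of any of gel_tin, tape, scriber from where it was at the start of the episode above 0.03 m).
It also fails if it takes over 72 s, if anything falls off the work surface, if the arm or the gripper's body presses on something with over 40 N, if the wrist force passes 120 N, or if a joint passes its speed limit or range.

## Working session

There is one attempt and no reset: what is moved stays moved. The work goes in short steps, Python scripts to look and compute and a tool call to move; the robot and the scene stay as the last step left them, time stands still between calls to the robot, and variables do not carry over. Pictures are saved under pics/ and viewed, at most 10 in all, crops included, and the job is handed in when it is done.

Besides the shell and the picture viewer there is one more tool, called after "Emit:" in YAML: its name, and indented under it one key for each argument. send_rows: Moves the arm, as the interface text tells. Its arguments: {"type":"object","properties":{"deltas":{"type":"string"},"claw":{"type":"number"},"force":{"type":"number"}},"required":["deltas"]}

```bash
ls; mkdir -p pics; cat > h.py <<'E'
import numpy as np, cv2
from station import bot
def save(p,n): cv2.imwrite('pics/'+n,p['img'][:,:,::-1])
def cloud(p,m=None):
    d=p['depth']; 
    ok=d>0
    if m is not None: ok&=m
    v,u=np.nonzero(ok); z=d[v,u]
    P=np.c_[(u-p['cx'])/p['fx']*z,-(v-p['cy'])/p['fy']*z,-z,np.ones(len(z))]
    return (P@np.linalg.inv(p['camera_from_world']).T)[:,:3],v,u
E
python3 - <<'E'
from h import *
np.set_printoptions(precision=4,suppress=True)
o=bot.get_obs(); print(o)
for c in ['top','scene']:
    p=bot.read_camera(c); save(p,c+'1.png')
    print(c,p['fx'],p['cx'],p['cy'],[k for k in p])
    for q in ['jig','pocket','hinge','flap_bar','tube_center','small_center','gel_tin','tape','scriber']:
        print(q,[(np.round(r['xyz'],4),round(r['confidence'],2)) for r in bot.landmark_of(p,q)])
E
```

```text
pics
{'t': 0.0, 'q': array([ 1.1349,  0.4778,  0.0223,  1.5564, -0.0115,  1.1093, -0.0831]), 'joint_vel': array([-0.0003, -0.0011,  0.0001,  0.0004, -0.001 , -0.0006, -0.0004]), 'joint_torque': array([ -0.0004, -59.644 ,   1.6077, -28.1193,   0.0124,   0.0093,
         0.    ]), 'eef_pos': array([ 0.2171, -0.6385,  0.2383]), 'tool_rot': array([-0.0009,  0.9866,  0.1632, -0.0002]), 'contact_force': array([ 0.3234, -0.4699,  0.0614]), 'torque': array([-0.0039,  0.0225, -0.0345]), 'grasp_force': 0.0, 'gripper_width': 1.0007077301495968}
top 441.9113604318406 312.7033099847338 197.6639804388258 ['img', 'depth', 'fx', 'fy', 'cx', 'cy', 'camera_from_world', 'shot']
jig []
pocket [(array([0.5196, 0.0904, 0.0148]), 0.63)]
hinge [(array([0.5178, 0.1809, 0.0921]), 0.64), (array([0.5192, 0.2699, 0.1967]), 0.49)]
flap_bar [(array([0.5161, 0.2667, 0.195 ]), 0.86)]
tube_center [(array([ 0.5319, -0.3667,  0.0224]), 0.75), (array([ 0.4586, -0.4796,  0.0197]), 0.66)]
small_center [(array([ 0.4598, -0.0571,  0.0133]), 0.49), (array([ 0.4897, -0.1676,  0.0107]), 0.48)]
gel_tin [(array([0.395 , 0.3363, 
[... 230 characters left out ...]
.3729806397766 199.71363615040173 ['img', 'depth', 'fx', 'fy', 'cx', 'cy', 'camera_from_world', 'shot']
jig [(array([ 0.518 ,  0.092 , -0.0049]), 0.78)]
pocket []
hinge [(array([0.5158, 0.1794, 0.0898]), 0.91)]
flap_bar [(array([0.5202, 0.2643, 0.1956]), 0.75)]
tube_center [(array([ 0.5296, -0.37  ,  0.0195]), 0.72), (array([ 0.4624, -0.4845,  0.0135]), 0.71), (array([0.5221, 0.2652, 0.1963]), 0.63)]
small_center [(array([ 0.4831, -0.1743,  0.0139]), 0.7), (array([ 0.4569, -0.0537,  0.0167]), 0.7), (array([ 0.5315, -0.3665,  0.0177]), 0.66)]
gel_tin [(array([ 0.6779, -0.1213, -0.0004]), 0.68)]
tape [(array([ 0.6627, -0.2272, -0.0017]), 0.48)]
scriber [(array([0.3898, 0.3313, 0.0025]), 0.41)]
```

View pics/top1.png

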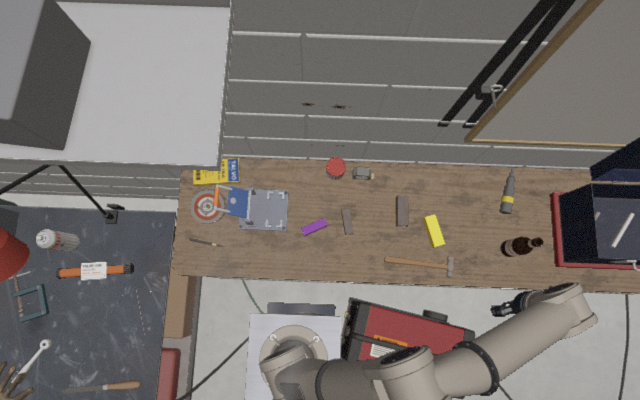

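View pics/scene1.png

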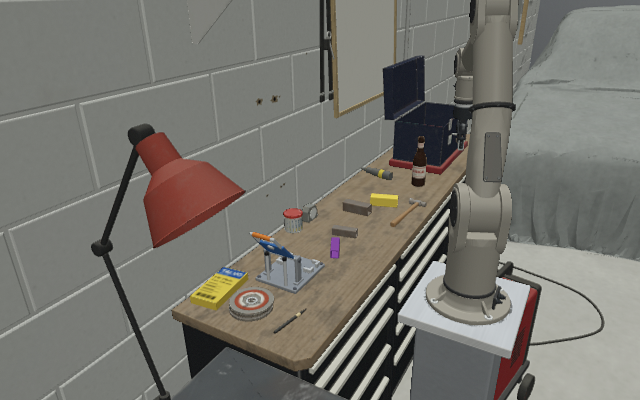

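```bash
python3 - <<'E'
from h import *
np.set_printoptions(precision=4,suppress=True)
from scipy.spatial.transform import Rotation as R
p=bot.read_camera('top'); np.save('pt.npy',p,allow_pickle=True)
C,v,u=cloud(p); img=p['img'][v,u].astype(int)
for n,c,h in [('tA',(.532,-.367),.04),('tB',(.46,-.481),.04),('sA',(.458,-.056),.03),('sB',(.487,-.172),.03)]:
    m=(np.hypot(C[:,0]-c[0],C[:,1]-c[1])<.075)&(abs(C[:,2]-h)<.006)
    r=cv2.minAreaRect(C[m,:2].astype(np.float32)); print(n,m.sum(),r,np.median(C[m,2]),img[m].mean(0))
E
```

```text
tA 302 ((0.527727484703064, -0.3674929738044739), (0.11015535891056061, 0.03941340371966362), 1.4348307847976685) 0.03959635417409424 [116.0099 105.3179  98.5993]
tB 317 ((0.45918360352516174, -0.480995237827301), (0.10909852385520935, 0.04298434406518936), 16.92943000793457) 0.0394581261073248 [213.8801 205.0599  91.1167]
sA 186 ((0.4584299325942993, -0.0536121167242527), (0.029805341735482216, 0.08939571678638458), 26.40269660949707) 0.029566113312616493 [139.0484  82.5376 159.4032]
sB 187 ((0.4824657440185547, -0.17204761505126953), (0.09083379060029984, 0.029651418328285217), 10.731125831604004) 0.029575995870564364 [118.9572 109.0642 102.7005]
```

The top view shows the jig at (265,210), the large tube at (402,211) and the small tube at (347,221). The purple look-alike is at (314,227) and the yellow one at (434,231). The scene view agrees. Next I need the jig's pose.

```bash
python3 - <<'E'
from h import *
np.set_printoptions(precision=4,suppress=True)
for c in ['top','scene']:
    p=bot.read_camera(c); C,v,u=cloud(p)
    roi=(abs(C[:,0]-.518)<.11)&(abs(C[:,1]-.13)<.13)
    for n,lo,hi in [('plate',.007,.018),('loc',.021,.031),('both',.007,.031)]:
        m=roi&(C[:,2]>lo)&(C[:,2]<hi)&(C[:,1]<.17)
        if n=='loc': m&=C[:,1]<.14
        P=C[m,:2].astype(np.float32); print(c,n,m.sum(),np.median(C[m,2]),cv2.minAreaRect(P),P.min(0),P.max(0))
    im=cv2.resize(p['img'][150:250,170:330] if c=='top' else p['img'][220:310,230:350],None,fx=5,fy=5,interpolation=2)
    cv2.imwrite(f'pics/jig_{c}.png',im[:,:,::-1])
    for k in range(3):
        pp=bot.read_camera(c)
        for q in ['pocket','hinge','flap_bar']:
            print(q,[(np.round(r['xyz'],4),round(r['confidence'],2)) for r in bot.landmark_of(pp,q)[:1]])
E
```

```text
top plate 1118 0.011884096446494574 ((0.5186998248100281, 0.0871860459446907), (0.16636450588703156, 0.2113337516784668), 89.32009887695312) [0.4129 0.0029] [0.6253 0.1698]
top loc 94 0.025577155393969764 ((0.516587495803833, 0.08739975094795227), (0.07050970941781998, 0.13052698969841003), 88.1161880493164) [0.4505 0.0509] [0.5824 0.1222]
top both 1290 0.012524884796024649 ((0.5186998248100281, 0.0871860459446907), (0.16636450588703156, 0.2113337516784668), 89.32009887695312) [0.4129 0.0029] [0.6253 0.1698]
pocket [(array([0.5209, 0.089 , 0.0135]), 0.61)]
hinge [(array([0.5202, 0.1793, 0.09  ]), 0.61)]
flap_bar [(array([0.5156, 0.2684, 0.1934]), 0.81)]
pocket [(array([0.5186, 0.0904, 0.0146]), 0.8)]
hinge [(array([0.5199, 0.1784, 0.0901]), 0.61)]
flap_bar [(array([0.516 , 0.2674, 0.1981]), 0.73)]
pocket [(array([0.5189, 0.0883, 0.0153]), 0.72)]
hinge [(array([0.5226, 0.1799, 0.0895]), 0.66)]
flap_bar [(array([0.5163, 0.2687, 0.194 ]), 0.77)]
scene plate 563 0.011032282553963602 ((0.5140273571014404, 0.10816194117069244), (0.12237424403429031, 0.1536409854888916), 88.69190216064453) [0.4373 0.0467] [0.591  0.1698]
scene loc 81 0.02382693410776271 ((0.5139650702476501, 0.09348404407501221), (0.06696351617574692, 0.13154903054237366), 89.43889617919922) [0.4484 0.0604] [0.58   0.1275]
scene both 675 0.011446913550390514 ((0.514038622379303, 0.10816574096679688), (0.12239953130483627, 0.15362749993801117), 88.7372055053711) [0.4373 0.0467] [0.591  0.1698]
pocket [(array([0.5167, 0.0897, 0.0123]), 0.64)]
hinge [(array([0.5158, 0.1818, 0.0892]), 0.9)]
flap_bar [(array([0.5192, 0.2661, 0.1964]), 0.98)]
pocket [(array([0.5167, 0.0911, 0.0097]), 0.79)]
hinge [(array([0.5158, 0.1781, 0.0889]), 0.73)]
flap_bar [(array([0.5183, 0.2686, 0.1931]), 0.8)]
pocket [(array([0.515 , 0.0907, 0.01  ]), 0.95)]
hinge [(array([0.5181, 0.1782, 0.0895]), 0.74)]
flap_bar [(array([0.52  , 0.2667, 0.1968]), 0.68)]
```

View pics/jig_top.png

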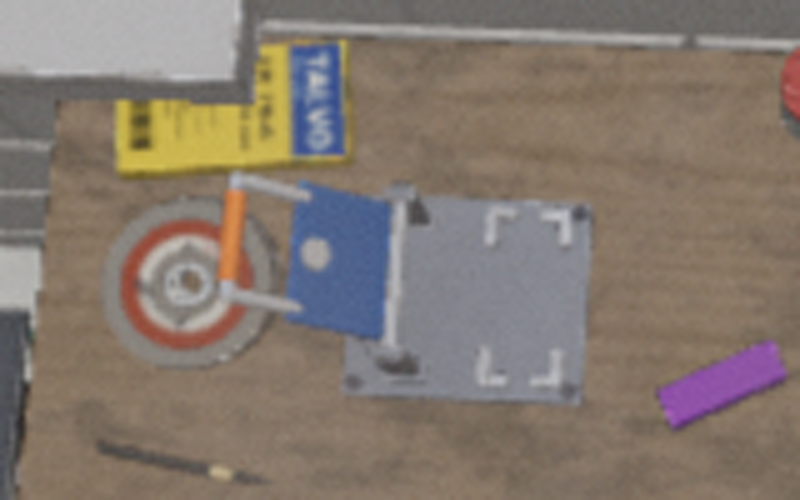

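Emit:
send_rows:
  deltas: "0.03 -0.03 0 5; 0.075 -0.035 0 10; 0.12 -0.04 0 17.5; 0.165 -0.045 0 17.5; 0.21 -0.05 0 17.5"
  claw: 1
  force: 40

```text
t: 2.85
eef_pos: [0.4016, -0.5232, 0.2396]
tool_rot: [0.0, 1.0, 0.011, 0.0]
contact_force: [0.3, -0.4, 0.5]
gripper_width: 1.001
grasp_force: 0.0
```

The crop shows the jig turned slightly, with locators at crop (500,225), (558,225), (490,368) and (548,370). I'll fit the locators from colour, averaging several frames.

```bash
python3 - <<'E'
from h import *
from scipy.optimize import least_squares, minimize
np.set_printoptions(precision=4,suppress=True)
ims=[];
for k in range(6):
    p=bot.read_camera('top'); ims.append(p['img'].astype(float))
g=np.mean(ims,0).mean(2)
W=np.linalg.inv(p['camera_from_world'])
def proj(X):
    c=np.c_[X,np.ones(len(X))]@p['camera_from_world'].T
    return c[:,0]/-c[:,2]*p['fx']+p['cx'], -c[:,1]/-c[:,2]*p['fy']+p['cy']
# template: locator tops (L arms 20mm long), sample bright inside vs plate around
s=np.arange(-60,61,1.)*1e-3
def L(arms=.02):
    xs,ys=np.meshgrid(np.arange(-40,41,1.)*1e-3,np.arange(-72,73,1.)*1e-3)
    ax,ay=abs(xs),abs(ys)
    inn=(ax<.0225)&(ay<.0575); out=(ax<.0305)&(ay<.0655)
    return xs.ravel(),ys.ravel(),(out&~inn&(ay>.0375)&(ax>.0305-arms)).ravel(), None
from scipy.ndimage import map_coordinates, gaussian_filter
def score(q,arms):
    x0,y0,th=q[0],q[1],q[2]
    xs,ys,m,_=L(arms)
    c,sn=np.cos(th),np.sin(th)
    z=np.where(m,.026,.012)
    X=np.c_[x0+c*xs-sn*ys,y0+sn*xs+c*ys,z]
    u,v=proj(X); I=map_coordinates(g,[v,u],order=1)
    return -np.corrcoef(I,m)[0,1]
for arms in [.014,.018,.02]:
  best=None
  for th in np.radians([-6,-3,0,3,6]):
    r=minimize(score,[.5178,.0895,np.pi/2+th],args=(arms,),method='Nelder-Mead',options=dict(initial_simplex=[[.5178,.0895,np.pi/2+th],[.5228,.0895,np.pi/2+th],[.5178,.0945,np.pi/2+th],[.5178,.0895,np.pi/2+th+.05]]))
    if best is None or r.fun<best.fun: best=r
  print(arms,best.x[:2],np.degrees(best.x[2])-90,best.fun)
# plate rectangle by low-sat gray at z .012 ; camera axes yaw
print(np.degrees(np.arctan2(*(W[:3,0][[1,0]]))))
# orange bar, scriber dir
for c in ['top','scene']:
    p=bot.read_camera(c); C,v,u=cloud(p); im=p['img'][v,u].astype(int)
    m=(im[:,0]>180)&(im[:,1]<150)&(im[:,2]<90)&(abs(C[:,2]-.2)<.02)&(abs(C[:,1]-.267)<.04)
    P=C[m]; print(c,'bar',len(P),P.mean(0),cv2.minAreaRect(P[:,:2].astype(np.float32)), P[:,0].min(),P[:,0].max(), P[:,2].max())
    m=(im[:,2]>im[:,0]+50)&(C[:,2]>.08)&(abs(C[:,0]-.518)<.08)&(abs(C[:,1]-.21)<.08)
    P=C[m]; q=np.linalg.svd(P-P.mean(0),full_matrices=False)[2][2]; q*=np.sign(q[2]); print('flap',len(P),P.mean(0),q,np.degrees(np.arctan2(q[1],q[0])),np.arccos(q[2])-np.pi/2)
E
```

```text
0.014 [0.5173 0.0917] 0.05249826945107827 -0.7014130581731147
0.018 [0.5173 0.0917] -0.028975401866986772 -0.7404623275486929
0.02 [0.5173 0.0918] -0.11949798149875335 -0.7541446563175715
-87.82255040222246
top bar 56 [0.517  0.2654 0.2019] ((0.5167452096939087, 0.26552924513816833), (0.01090397872030735, 0.05468728020787239), 86.58965301513672) 0.48958503649657964 0.5439286323816528 0.20852817378366573
flap 433 [0.5158 0.2045 0.1289] [-0.0041 -0.7687  0.6396] -90.30309541869879 -0.6939448611007972
scene bar 39 [0.5144 0.271  0.2015] ((0.5158622860908508, 0.2711949646472931), (0.008881966583430767, 0.0576012097299099), 87.46627044677734) 0.4870914856731915 0.5445745361147932 0.20435201626396016
flap 169 [0.5073 0.2174 0.1323] [-0.0003 -0.7835  0.6214] -90.02082674448012 -0.6704818370896064
```

Emit:
send_rows:
  deltas: "0.025 -0.03 0 0; 0.05 -0.06 0 0; 0.075 -0.09 0 0; 0.1 -0.12 0 0; 0.126 -0.155 0 0"

```text
t: 3.75
eef_pos: [0.522, -0.3672, 0.2395]
tool_rot: [0.001, 1.0, 0.009, -0.0]
contact_force: [0.6, -0.1, -0.3]
gripper_width: 1.002
grasp_force: 0.0
```

Emit:
send_rows:
  deltas: "0.004 0 0.05 0; 0.004 0 0.1 0; 0.004 0 0.15 0; 0.004 0 0.19 0; 0.004 0 0.19 0"

```text
t: 4.25
eef_pos: [0.5216, -0.365, 0.0436]
tool_rot: [-0.003, 1.0, 0.01, -0.005]
contact_force: [-0.8, 0.1, -0.2]
gripper_width: 1.0
grasp_force: 0.0
```

```bash
python3 - <<'E'
from h import *
np.set_printoptions(precision=4,suppress=True)
o=bot.get_obs();print(o['eef_pos'],o['tool_rot'])
p=bot.read_camera('scene');cv2.imwrite('pics/g1.png',cv2.resize(p['img'][150:250,300:460],None,fx=5,fy=5)[:,:,::-1])
E
```

```text
[ 0.5216 -0.365   0.0436] [-0.0026  0.9999  0.0103 -0.0049]
```

Emit:
send_rows:
  deltas: "0.005 0 0 0; 0.005 0 0.013 0; 0.005 0 0.026 0; 0.005 0 0.026 0; 0.005 0 0.026 0"

```text
t: 4.8
eef_pos: [0.5313, -0.366, 0.0231]
tool_rot: [-0.0, 1.0, 0.011, -0.0]
contact_force: [1.4, -0.4, -0.1]
gripper_width: 1.0
grasp_force: 0.0
```

Emit:
send_rows:
  deltas: "0 0 0 0; 0 0 0 0; 0 0 0 0; 0 0 0 0; 0 0 0 0"
  claw: 0
  force: 50

```text
t: 5.3
eef_pos: [0.5321, -0.3668, 0.0241]
tool_rot: [0.001, 1.0, 0.011, 0.001]
contact_force: [-0.3, -0.5, 5.2]
gripper_width: 0.457
grasp_force: 52.6
```

Emit:
send_rows:
  deltas: "0 0 0 0; 0 0 0 0; 0 0 0 0"

```text
t: 5.6
eef_pos: [0.5321, -0.3668, 0.0241]
tool_rot: [0.001, 1.0, 0.011, 0.001]
contact_force: [0.1, -1.8, 6.1]
gripper_width: 0.453
grasp_force: 52.6
```

Emit:
send_rows:
  deltas: "0 0 -0.02 0; 0 0 -0.05 0; 0 0 -0.09 0.5; 0 0 -0.13 1.3; 0 0 -0.15 1.3"

```text
t: 6.1
eef_pos: [0.5325, -0.3665, 0.1765]
tool_rot: [0.001, 1.0, -0.0, 0.002]
contact_force: [0.8, -0.0, -2.7]
gripper_width: 0.455
grasp_force: 51.9
```

Emit:
send_rows:
  deltas: "0 -0.03 0 0; 0 -0.07 0 0; 0 -0.12 0 0; 0 -0.17 0 0; 0 -0.22 0 0"

```text
t: 6.6
eef_pos: [0.5306, -0.144, 0.1727]
tool_rot: [-0.0, 1.0, -0.0, -0.001]
contact_force: [0.4, 1.0, -2.0]
gripper_width: 0.459
grasp_force: 51.9
```

Emit:
send_rows:
  deltas: "-0.002 -0.05 0 0; -0.004 -0.1 0 0; -0.006 -0.15 0 0; -0.008 -0.2 0 0; -0.010 -0.236 0 0"

```text
t: 7.1
eef_pos: [0.5204, 0.0937, 0.1729]
tool_rot: [-0.0, 1.0, 0.001, -0.001]
contact_force: [1.3, 0.2, -2.4]
gripper_width: 0.458
grasp_force: 51.9
```

Emit:
send_rows:
  deltas: "0 0 0 0; 0 0 0 0; 0 0 0 0; 0 0 0 0"

```text
t: 7.5
eef_pos: [0.5217, 0.088, 0.173]
tool_rot: [0.0, 1.0, -0.002, -0.0]
contact_force: [-0.9, -0.1, -1.6]
gripper_width: 0.459
grasp_force: 51.8
```

```bash
cat > t.py <<'E'
from h import *
np.set_printoptions(precision=4,suppress=True)
import sys
zc=float(sys.argv[1]); cx,cy=float(sys.argv[2]),float(sys.argv[3])
o=bot.get_obs();print(o['eef_pos'],o['tool_rot'],o['gripper_width'],o['grasp_force'])
for c in ['top','scene','top','scene']:
    p=bot.read_camera(c)
    for q in sys.argv[4:]:
        print(c,q,[(np.round(r['xyz'],4),round(r['confidence'],2)) for r in bot.landmark_of(p,q)[:3]])
    C,v,u=cloud(p); m=(np.hypot(C[:,0]-cx,C[:,1]-cy)<.08)&(abs(C[:,2]-zc)<.03)
    im=p['img'][v,u].astype(int); b=(im.max(1)-im.min(1)<45)&(im[:,0]>im[:,2]+8)
    P=C[m&b]; print(c,len(P),P.min(0),P.max(0))
    save(p,f'cur_{c}.png')
E
python3 t.py .165 .522 .09 tube_center
```

```text
[0.5217 0.088  0.173 ] [ 0.0004  1.     -0.0016 -0.0003] 0.4587035990195079 51.777241230010986
top tube_center [(array([ 0.4587, -0.4791,  0.0226]), 0.58)]Traceback (most recent call last):
  File "t.py", line 12, in <module>
    P=C[m&b]; print(c,len(P),P.min(0),P.max(0))
                             ~~~~~^^^
    return umr_minimum(a, axis, None, out, keepdims, initial, where)
ValueError: zero-size array to reduction operation minimum which has no identity
```

```bash
python3 - <<'E'
from h import *
p=bot.read_camera('top'); q=bot.read_camera('scene')
a=cv2.resize(p['img'][150:260,200:330],None,fx=3,fy=3); b=cv2.resize(q['img'][190:300,220:350],None,fx=3,fy=3)
cv2.imwrite('pics/c1.png',np.hstack([a,b])[:,:,::-1])
E
```

```text
(no output)
```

View pics/c1.png

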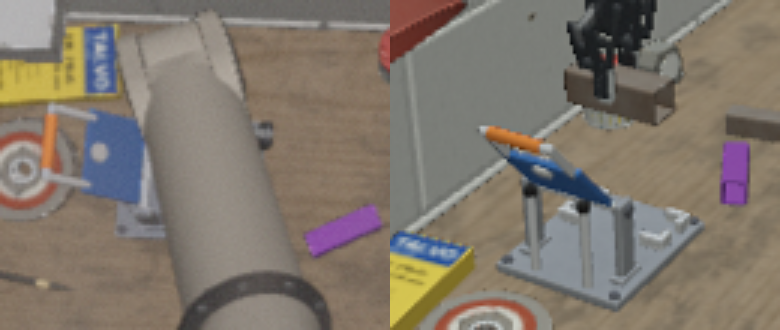

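The arm hides the tube from the top camera, but the scene camera shows it at crop (620,95), so I'll measure it there.

```bash
cat > m.py <<'E'
from h import *
import sys
np.set_printoptions(precision=4,suppress=True)
cx,cy,z0,z1=map(float,sys.argv[1:5])
for k in range(3):
    p=bot.read_camera('scene'); C,v,u=cloud(p); im=p['img'][v,u].astype(int)
    m=(abs(C[:,0]-cx)<.08)&(abs(C[:,1]-cy)<.05)&(C[:,2]>z0)&(C[:,2]<z1)&(im[:,0]>im[:,2]+6)&(im[:,0]<190)&(im[:,0]>60)
    P=C[m]; f=P[P[:,1]>cy+.006]; print(len(P),P.min(0),P.max(0),'face',len(f),f.min(0),f.max(0),np.median(f,0), 'tilt',np.degrees(np.polyfit(f[:,0],f[:,1],1)[0]))
    for q in ['tube_center','small_center']: print(q,[np.round(r['xyz'],4) for r in bot.landmark_of(p,q) if abs(r['xyz'][1]-cy)<.06])
E
python3 m.py .5217 .088 .12 .21
```

```text
465 [0.459  0.0603 0.1469] [0.5708 0.1152 0.2042] face 334 [0.459  0.0941 0.1469] [0.5708 0.1152 0.191 ] [0.5022 0.1089 0.1722] tilt 0.3632102130123293
tube_center [array([0.5224, 0.0873, 0.1692])]
small_center []
466 [0.4577 0.0625 0.147 ] [0.5713 0.1169 0.2055] face 341 [0.4614 0.094  0.147 ] [0.5713 0.1169 0.1909] [0.503  0.1093 0.1715] tilt 0.7130199710607991
tube_center [array([0.5173, 0.0878, 0.1672]), array([0.5136, 0.0927, 0.0109])]
small_center []
463 [0.4585 0.0587 0.1464] [0.5715 0.1156 0.2034] face 339 [0.4592 0.0943 0.1479] [0.5715 0.1156 0.1926] [0.5025 0.1094 0.1721] tilt 0.3994304940867925
tube_center [array([0.5223, 0.0873, 0.1696])]
small_center []
```

Emit:
send_rows:
  deltas: "0 -0.002 0.03 0; 0 -0.002 0.06 0; 0 -0.002 0.09 0; 0 -0.002 0.115 0; 0 -0.002 0.115 0"

```text
t: 8.65
eef_pos: [0.5192, 0.0913, 0.0554]
tool_rot: [0.001, 1.0, 0.0, -0.003]
contact_force: [-0.4, -0.2, -1.6]
gripper_width: 0.463
grasp_force: 51.7
```

Emit:
send_rows:
  deltas: "0 0 0.003 0; 0 0 0.006 0; 0 0 0.009 0; 0 0 0.012 0; 0 0 0.012 0"

```text
t: 9.15
eef_pos: [0.5218, 0.0918, 0.0464]
tool_rot: [-0.0, 1.0, -0.0, 0.0]
contact_force: [0.2, 0.1, -1.7]
gripper_width: 0.459
grasp_force: 51.7
```

Emit:
send_rows:
  deltas: "0 0 0.002 0; 0 0 0.004 0; 0 0 0.006 0; 0 0 0.008 0; 0 0 0.008 0"

```text
t: 9.65
eef_pos: [0.5215, 0.0918, 0.038]
tool_rot: [0.0, 1.0, -0.0, -0.0]
contact_force: [0.5, 0.5, -3.0]
gripper_width: 0.458
grasp_force: 51.7
```

Emit:
send_rows:
  deltas: "0 0 0.001 0; 0 0 0.002 0; 0 0 0.003 0; 0 0 0.003 0"

```text
t: 10.05
eef_pos: [0.5218, 0.0919, 0.036]
tool_rot: [0.0, 1.0, -0.0, 0.0]
contact_force: [-4.3, -1.5, 7.0]
gripper_width: 0.454
grasp_force: 52.9
```

```bash
python3 m.py .5217 .091 .03 .1
```

```text
183 [0.4594 0.0421 0.03  ] [0.5721 0.1387 0.1   ] face 95 [0.4594 0.097  0.03  ] [0.5721 0.1387 0.1   ] [0.4796 0.111  0.0487] tilt 1.3325506273700478
tube_center [array([0.5199, 0.0915, 0.0287])]
small_center [array([0.5148, 0.0945, 0.0136])]
181 [0.4599 0.0496 0.0302] [0.5704 0.1405 0.0998] face 96 [0.4603 0.0971 0.0302] [0.5704 0.1405 0.0998] [0.4792 0.1104 0.0488] tilt 0.9995781709616782
tube_center [array([0.5181, 0.0913, 0.0321])]
small_center []
179 [0.4605 0.0434 0.0306] [0.5676 0.14   0.0995] face 95 [0.4605 0.0972 0.0306] [0.5676 0.14   0.0995] [0.4807 0.1108 0.0487] tilt 1.254268728371885
tube_center [array([0.5209, 0.0928, 0.0367])]
small_center []
```

Emit:
send_rows:
  deltas: "0 0 0 0; 0 0 0 0; 0 0 0 0; 0 0 0 0; 0 0 0 0"
  claw: 1

```text
t: 11.0
eef_pos: [0.5217, 0.0919, 0.0353]
tool_rot: [-0.0, 1.0, -0.0, 0.0]
contact_force: [0.3, -0.1, -0.4]
gripper_width: 0.999
grasp_force: 0.0
```

Emit:
send_rows:
  deltas: "0 0 -0.02 0; 0 0 -0.06 0; 0 0 -0.1 0; 0 0.02 -0.12 0; 0 0.06 -0.12 0"

```text
t: 11.5
eef_pos: [0.5243, 0.0351, 0.159]
tool_rot: [-0.001, 1.0, 0.003, 0.004]
contact_force: [1.6, 0.1, -0.4]
gripper_width: 1.0
grasp_force: 0.0
```

Emit:
send_rows:
  deltas: "-0.01 0.05 0 -3; -0.02 0.1 0 -8; -0.03 0.15 0 -10.7; -0.035 0.19 0 -10.7; -0.035 0.21 0 -10.7"

```text
t: 12.0
eef_pos: [0.4848, -0.183, 0.1553]
tool_rot: [0.001, 0.996, 0.09, -0.0]
contact_force: [1.3, 0.9, 0.4]
gripper_width: 1.002
grasp_force: 0.0
```

Emit:
send_rows:
  deltas: "0 0 0 0; 0 0 0 0; 0 0 0 0"

```text
t: 12.3
eef_pos: [0.4869, -0.1765, 0.1552]
tool_rot: [-0.0, 0.996, 0.094, -0.0]
contact_force: [-0.1, 0.7, 0.6]
gripper_width: 0.998
grasp_force: 0.0
```

```bash
python3 - <<'E'
from h import *
np.set_printoptions(precision=4,suppress=True)
print(bot.get_obs()['eef_pos'],bot.get_obs()['tool_rot'])
for k in range(2):
  for c in ['top','scene']:
    p=bot.read_camera(c); C,v,u=cloud(p)
    for q in ['tube_center','small_center','pocket']: print(c,q,[np.round(r['xyz'],4) for r in bot.landmark_of(p,q)])
    m=(abs(C[:,0]-.518)<.075)&(abs(C[:,1]-.091)<.04)&(abs(C[:,2]-.052)<.006)
    print(m.sum(),np.median(C[m,2]),cv2.minAreaRect(C[m,:2].astype(np.float32)))
  if k==0: save(p,'s2.png'); 
p=bot.read_camera('top'); cv2.imwrite('pics/top2.png',cv2.resize(p['img'][150:270,180:380],None,fx=4,fy=4,interpolation=2)[:,:,::-1])
E
```

```text
[ 0.4869 -0.1765  0.1552] [-0.0004  0.9956  0.0942 -0.    ]
top tube_center [array([0.5185, 0.0919, 0.0367]), array([ 0.4555, -0.4798,  0.0211])]
top small_center [array([ 0.4587, -0.0555,  0.0138])]
top pocket [array([0.5185, 0.0904, 0.0115]), array([ 0.6704, -0.1226, -0.0042])]
318 0.0513758883242289 ((0.5182023048400879, 0.09146229177713394), (0.03985882177948952, 0.11061245948076248), 89.0094223022461)
scene tube_center [array([ 0.4595, -0.4797,  0.0164]), array([0.5202, 0.0921, 0.0296])]
scene small_center [array([ 0.4838, -0.1741,  0.0162]), array([ 0.6765, -0.1208, -0.0024]), array([ 0.4564, -0.0517,  0.0118])]
scene pocket [array([0.5165, 0.0907, 0.0074])]
173 0.05076342688133151 ((0.5147440433502197, 0.09509880840778351), (0.041967831552028656, 0.11185804009437561), 89.59082794189453)
top tube_center [array([ 0.455 , -0.4777,  0.0229]), array([0.5186, 0.0932, 0.0319])]
top small_center [array([ 0.4603, -0.0545,  0.0155])]
top pocket [array([0.517 , 0.0889, 0.0104]), array([0.5211, 0.2682, 0.1961])]
314 0.051510848671955545 ((0.518036961555481, 0.09150133281946182), (0.040414903312921524, 0.110054150223732), 89.40460968017578)
scene tube_center [array([0.5184, 0.0914, 0.0317]), array([ 0.4613, -0.4831,  0.0174])]
scene small_center [array([ 0.4583, -0.0526,  0.0154]), array([ 0.486 , -0.1722,  0.0153]), array([0.5152, 0.1815, 0.0896])]
scene pocket [array([0.5153, 0.0923, 0.0112])]
172 0.050478446004954935 ((0.5141196250915527, 0.09394381940364838), (0.04241793975234032, 0.10918483883142471), 87.28820037841797)
```

View pics/top2.png

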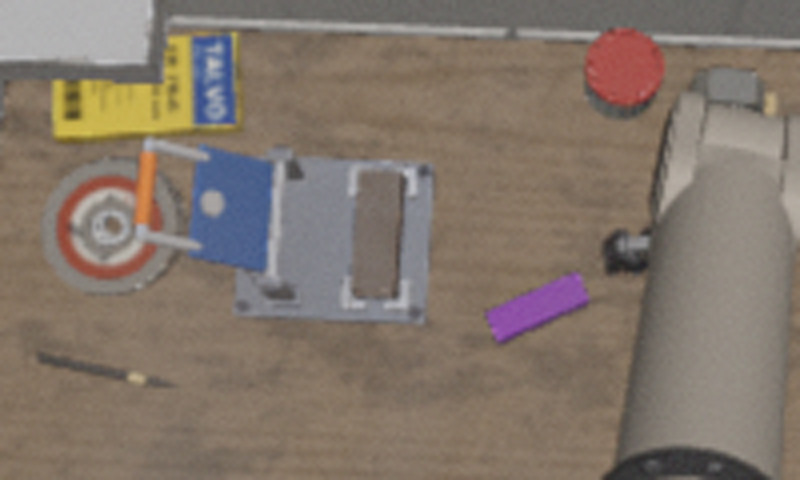

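Emit:
send_rows:
  deltas: "-0.003 -0.005 0.03 0; -0.003 -0.005 0.06 0; -0.003 -0.005 0.09 0; -0.003 -0.005 0.115 0; -0.003 -0.005 0.115 0"

```text
t: 13.65
eef_pos: [0.4804, -0.1731, 0.0376]
tool_rot: [-0.001, 0.996, 0.093, -0.003]
contact_force: [0.1, -1.1, 0.4]
gripper_width: 1.002
grasp_force: 0.0
```

Emit:
send_rows:
  deltas: "0 0 0.01 0; 0 0 0.02 0; 0 0 0.022 0; 0 0 0.022 0"

```text
t: 14.05
eef_pos: [0.4829, -0.1738, 0.0185]
tool_rot: [0.0, 0.996, 0.093, 0.0]
contact_force: [0.3, -0.1, 0.2]
gripper_width: 0.998
grasp_force: 0.0
```

Emit:
send_rows:
  deltas: "0 0 0.003 0; 0 0 0.003 0; 0 0 0.003 0; 0 0 0.003 0; 0 0 0.003 0"
  claw: 0
  force: 40

```text
t: 14.55
eef_pos: [0.483, -0.1737, 0.0157]
tool_rot: [0.0, 0.996, 0.093, 0.0]
contact_force: [-0.8, 2.4, 4.4]
gripper_width: 0.343
grasp_force: 40.8
```

Emit:
send_rows:
  deltas: "0 0 0 0; 0 0 0 0; 0 0 0 0; 0 0 0 0"

```text
t: 14.95
eef_pos: [0.4829, -0.1737, 0.0157]
tool_rot: [0.0, 0.996, 0.093, 0.0]
contact_force: [-0.1, 1.7, 5.8]
gripper_width: 0.343
grasp_force: 40.9
```

Emit:
send_rows:
  deltas: "0 0 -0.02 0; 0 0 -0.05 0; 0 0 -0.09 3; 0 0 -0.12 7; 0 0 -0.13 10.7"

```text
t: 15.45
eef_pos: [0.4842, -0.1743, 0.1482]
tool_rot: [0.001, 1.0, -0.002, 0.002]
contact_force: [0.6, 0.7, -3.0]
gripper_width: 0.34
grasp_force: 40.2
```

Emit:
send_rows:
  deltas: "0.007 -0.03 0 0; 0.014 -0.075 0 0; 0.021 -0.12 0 0; 0.028 -0.165 0 0; 0.035 -0.205 0 0"

```text
t: 15.95
eef_pos: [0.5174, 0.0334, 0.145]
tool_rot: [-0.0, 1.0, 0.0, -0.0]
contact_force: [0.9, 0.5, -2.1]
gripper_width: 0.343
grasp_force: 40.1
```

Emit:
send_rows:
  deltas: "0 -0.03 0 0; 0 -0.06 0 0; 0 -0.06 0 0; 0 -0.06 0 0; 0 -0.06 0 0"

```text
t: 16.45
eef_pos: [0.5175, 0.0899, 0.1449]
tool_rot: [0.0, 1.0, -0.001, -0.0]
contact_force: [0.4, 0.1, -2.0]
gripper_width: 0.346
grasp_force: 40.1
```

```bash
python3 -c "
from station import bot;o=bot.get_obs();print(o['eef_pos'],o['tool_rot'])"; python3 m.py .518 .0915 .11 .19
```

```text
[0.51752697 0.08990739 0.14490786] [ 4.54426183e-04  9.99999445e-01 -8.53805346e-04 -4.18227625e-04]
256 [0.4685 0.0691 0.126 ] [0.5624 0.1202 0.1893] face 166 [0.4698 0.0981 0.1294] [0.5624 0.1202 0.1893] [0.5025 0.105  0.1468] tilt 0.5497294294135232
tube_center [array([0.5179, 0.0911, 0.0335])]
small_center [array([0.5197, 0.0874, 0.1454])]
253 [0.4684 0.0711 0.1289] [0.5634 0.1114 0.1621] face 172 [0.4684 0.0978 0.1301] [0.5634 0.1114 0.1611] [0.5024 0.1048 0.1466] tilt 0.0031520168845127075
tube_center [array([0.519 , 0.0921, 0.0326]), array([0.5199, 0.0886, 0.1468]), array([0.5155, 0.0896, 0.0093])]
small_center [array([0.5183, 0.09  , 0.1448])]
248 [0.4699 0.0623 0.128 ] [0.5633 0.1128 0.1881] face 173 [0.4702 0.0977 0.1285] [0.5633 0.1128 0.1619] [0.5015 0.1051 0.1474] tilt 0.31331750754095994
tube_center [array([0.5202, 0.0908, 0.0319])]
small_center [array([0.5164, 0.0883, 0.1458])]
```

Emit:
send_rows:
  deltas: "0 -0.0015 0.02 0; 0 -0.0015 0.04 0; 0 -0.0015 0.055 0; 0 -0.0015 0.066 0; 0 -0.0015 0.066 0"

```text
t: 17.4
eef_pos: [0.5169, 0.0925, 0.078]
tool_rot: [0.0, 1.0, -0.0, -0.001]
contact_force: [-1.1, -0.8, -1.5]
gripper_width: 0.346
grasp_force: 40.1
```

Emit:
send_rows:
  deltas: "0 0 0.003 0; 0 0 0.006 0; 0 0 0.008 0; 0 0 0.009 0; 0 0 0.009 0"

```text
t: 17.9
eef_pos: [0.5179, 0.0927, 0.0704]
tool_rot: [-0.0, 1.0, -0.0, 0.0]
contact_force: [-0.6, -0.2, -2.0]
gripper_width: 0.344
grasp_force: 40.1
```

Emit:
send_rows:
  deltas: "0 0.001 0.001 0; 0 0.001 0.002 0; 0 0.001 0.003 0; 0 0.001 0.003 0; 0 0.001 0.003 0"

```text
t: 18.4
eef_pos: [0.5179, 0.0916, 0.0677]
tool_rot: [0.0, 1.0, -0.0, 0.0]
contact_force: [-2.5, -0.2, 6.1]
gripper_width: 0.345
grasp_force: 40.9
```

Emit:
send_rows:
  deltas: "0 0 0 0; 0 0 0 0; 0 0 0 0; 0 0 0 0; 0 0 0 0"
  claw: 1

```text
t: 18.9
eef_pos: [0.5179, 0.0917, 0.0673]
tool_rot: [-0.0, 1.0, -0.0, 0.0]
contact_force: [0.3, 0.1, 0.5]
gripper_width: 0.998
grasp_force: 0.0
```

Emit:
send_rows:
  deltas: "0 0 -0.02 0; 0 0 -0.06 0; 0 0 -0.11 0; 0 0 -0.16 0; 0 0 -0.21 0"

```text
t: 19.4
eef_pos: [0.5174, 0.0916, 0.2794]
tool_rot: [-0.0, 1.0, -0.0, 0.0]
contact_force: [1.1, 0.5, -0.5]
gripper_width: 1.004
grasp_force: 0.0
```

Emit:
send_rows:
  deltas: "0 -0.02 -0.025 0; 0 -0.06 -0.025 0; 0 -0.11 -0.025 0; 0 -0.15 -0.025 0; 0 -0.173 -0.025 0"

```text
t: 19.9
eef_pos: [0.5167, 0.2689, 0.3023]
tool_rot: [-0.001, 1.0, 0.002, -0.0]
contact_force: [-0.5, -0.3, 0.7]
gripper_width: 1.002
grasp_force: 0.0
```

Emit:
send_rows:
  deltas: "0 0 0 0; 0 0 0 0; 0 0 0 0"

```text
t: 20.2
eef_pos: [0.5183, 0.2631, 0.3021]
tool_rot: [0.001, 1.0, -0.001, -0.0]
contact_force: [-0.4, -0.8, -0.6]
gripper_width: 1.002
grasp_force: 0.0
```

```bash
python3 - <<'E'
from h import *
np.set_printoptions(precision=4,suppress=True)
o=bot.get_obs();print(o['eef_pos'],o['tool_rot'])
p=bot.read_camera('scene'); cv2.imwrite('pics/s3.png',cv2.resize(p['img'][170:310,200:360],None,fx=4,fy=4,interpolation=2)[:,:,::-1])
for c in ['scene','top']:
    p=bot.read_camera(c)
    for q in ['tube_center','small_center','flap_bar','hinge']: print(c,q,[np.round(r['xyz'],4) for r in bot.landmark_of(p,q)])
    C,v,u=cloud(p)
    m=(abs(C[:,0]-.518)<.075)&(abs(C[:,1]-.091)<.04)&(abs(C[:,2]-.082)<.006)
    if m.sum(): print(m.sum(),np.median(C[m,2]),cv2.minAreaRect(C[m,:2].astype(np.float32)))
E
```

```text
[0.5183 0.2631 0.3021] [ 0.0005  1.     -0.0011 -0.    ]
scene tube_center [array([ 0.4625, -0.4822,  0.0169])]
scene small_center [array([0.519 , 0.0929, 0.0653]), array([ 0.4568, -0.0518,  0.0136])]
scene flap_bar [array([0.5192, 0.264 , 0.1958])]
scene hinge [array([0.5196, 0.1796, 0.0887])]
163 0.08003703836891585 ((0.5163141489028931, 0.09478668123483658), (0.0916428416967392, 0.03536902368068695), 3.2087841033935547)
top tube_center [array([ 0.4566, -0.4806,  0.0229]), array([0.5185, 0.0942, 0.0339]), array([0.5172, 0.2691, 0.1956])]
top small_center [array([0.5269, 0.093 , 0.0655])]
top flap_bar [array([0.518 , 0.2672, 0.1966])]
top hinge [array([0.5209, 0.1756, 0.0909])]
199 0.08173884576608104 ((0.5174989700317383, 0.0911630168557167), (0.029490603134036064, 0.09015221893787384), 89.38560485839844)
```

View pics/s3.png

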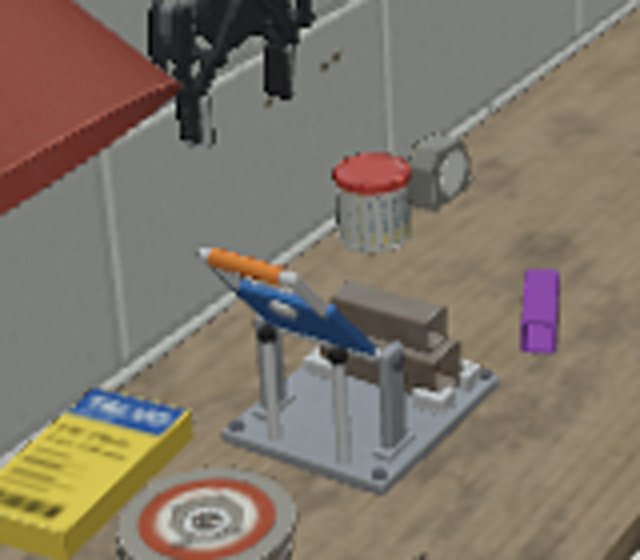

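The stack is good: the small tube sits on the large one at crop (390,320), and the flap bar is at (245,265) with the open gripper above it. Next I descend onto the bar.

Emit:
send_rows:
  deltas: "0 -0.002 0.03 0; 0 -0.002 0.06 0; 0 -0.002 0.085 0; 0 -0.002 0.105 0; 0 -0.002 0.105 0"

```text
t: 21.25
eef_pos: [0.5162, 0.2656, 0.1945]
tool_rot: [0.001, 1.0, -0.0, -0.002]
contact_force: [-0.1, 1.2, 0.1]
gripper_width: 0.998
grasp_force: 0.0
```

Emit:
send_rows:
  deltas: "0 0 0.004 0; 0 0 0.008 0; 0 0 0.01 0; 0 0 0.01 0"

```text
t: 21.65
eef_pos: [0.5181, 0.2668, 0.1877]
tool_rot: [-0.0, 1.0, -0.0, 0.0]
contact_force: [0.0, -0.2, 1.0]
gripper_width: 0.999
grasp_force: 0.0
```

Emit:
send_rows:
  deltas: "0 0.001 0 0; 0 0.001 0.001 0; 0 0.001 0.001 0; 0 0.001 0.001 0; 0 0.001 0.001 0"
  claw: 0
  force: 30

```text
t: 22.15
eef_pos: [0.518, 0.2662, 0.1865]
tool_rot: [-0.0, 1.0, -0.0, 0.0]
contact_force: [-0.1, 1.5, -3.1]
gripper_width: 0.149
grasp_force: 33.0
```

Emit:
send_rows:
  deltas: "0 0 0 0; 0 0 0 0; 0 0 0 0; 0 0 0 0; 0 0 0 0"

```text
t: 22.65
eef_pos: [0.518, 0.2661, 0.1865]
tool_rot: [-0.0, 1.0, -0.0, 0.0]
contact_force: [0.4, 2.3, 1.5]
gripper_width: 0.154
grasp_force: 29.5
```

Emit:
send_rows:
  deltas: "0 0.0044 -0.0035 0; 0 0.0100 -0.0077 0; 0 0.0158 -0.0115 0; 0 0.0231 -0.0158 0; 0 0.0293 -0.019 0"

```text
t: 23.15
eef_pos: [0.5179, 0.2369, 0.2066]
tool_rot: [-0.001, 1.0, -0.0, 0.0]
contact_force: [-0.7, 4.9, 2.7]
gripper_width: 0.147
grasp_force: 29.4
```

Emit:
send_rows:
  deltas: "0 0.0064 -0.0029 0; 0 0.0129 -0.0054 0; 0 0.0195 -0.0077 0; 0 0.0263 -0.0096 0; 0 0.0331 -0.0111 0"

```text
t: 23.65
eef_pos: [0.5177, 0.2035, 0.2178]
tool_rot: [-0.001, 1.0, -0.0, 0.0]
contact_force: [-2.0, 3.3, 5.0]
gripper_width: 0.15
grasp_force: 31.3
```

Emit:
send_rows:
  deltas: "0 0.0055 -0.0009 0; 0 0.011 -0.0018 0; 0 0.0166 -0.0023 0; 0 0.0208 -0.0026 0; 0 0.0208 -0.0026 0"

```text
t: 24.15
eef_pos: [0.5176, 0.1814, 0.2193]
tool_rot: [0.0, 1.0, -0.001, -0.0]
contact_force: [-2.2, 2.5, 5.4]
gripper_width: 0.149
grasp_force: 32.0
```

```bash
cat > f.py <<'E'
from h import *
np.set_printoptions(precision=4,suppress=True)
o=bot.get_obs();print(o['eef_pos'],o['contact_force'],o['grasp_force'])
for k in range(2):
  for c in ['scene','top']:
    p=bot.read_camera(c)
    for q in ['flap_bar','hinge']: print(c,q,[np.round(r['xyz'],4) for r in bot.landmark_of(p,q)][:1])
    C,v,u=cloud(p); im=p['img'][v,u].astype(int)
    m=(im[:,2]>im[:,0]+50)&(C[:,2]>.09)&(C[:,2]<.2)&(abs(C[:,0]-.518)<.06)&(abs(C[:,1]-.19)<.06)
    P=C[m]
    if len(P)>20: print(c,'flap',len(P),'angle',-np.arctan(np.polyfit(P[:,2],P[:,1],1)[0]))
    m=(abs(C[:,0]-.518)<.075)&(abs(C[:,1]-.091)<.04)&(abs(C[:,2]-.082)<.006)
    if m.sum()>9: print('small',m.sum(),np.median(C[m,2]),cv2.minAreaRect(C[m,:2].astype(np.float32)))
  if k==0: cv2.imwrite('pics/s4.png',cv2.resize(bot.read_camera('scene')['img'][150:310,200:360],None,fx=3,fy=3,interpolation=2)[:,:,::-1])
E
python3 f.py
```

```text
[0.5176 0.1814 0.2193] [-2.2027  2.5321  5.4325] 31.958720684051514
scene flap_bar [array([0.522 , 0.1819, 0.2308])]
scene hinge [array([0.5193, 0.1793, 0.0877])]
scene flap 575 angle -0.032840654281273064
small 91 0.07982741024926099 ((0.5003577470779419, 0.09424682706594467), (0.06037935987114906, 0.031872063875198364), 1.6447250843048096)
top flap_bar [array([0.5242, 0.0948, 0.0643])]
top hinge [array([0.521 , 0.1779, 0.0929])]
small 199 0.08129346281091299 ((0.5179529190063477, 0.09122852981090546), (0.030050797387957573, 0.09053787589073181), 89.61255645751953)
scene flap_bar [array([0.5224, 0.181 , 0.229 ])]
scene hinge [array([0.5169, 0.1804, 0.0883])]
scene flap 577 angle -0.032824547391820814
small 89 0.08023096050096379 ((0.500673234462738, 0.09476129710674286), (0.032764747738838196, 0.061440080404281616), 87.28340911865234)
top flap_bar []
top hinge [array([0.5212, 0.1748, 0.0879])]
small 202 0.08111844575203331 ((0.5176323652267456, 0.09090955555438995), (0.030055873095989227, 0.09073112159967422), 89.40894317626953)
```

View pics/s4.png

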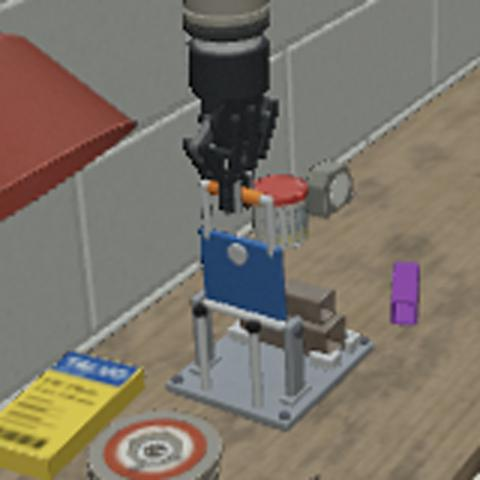

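The flap is upright at about -0.03 rad, gripped at its bar, and the stack is intact. I'll make a small final trim and then hold.

Emit:
send_rows:
  deltas: "0 0.001 0 0; 0 0.002 0 0; 0 0.003 0 0; 0 0.004 0 0; 0 0.004 0 0"

```text
t: 25.3
eef_pos: [0.5176, 0.1778, 0.2191]
tool_rot: [0.0, 1.0, -0.0, -0.0]
contact_force: [-3.2, 2.7, 6.3]
gripper_width: 0.146
grasp_force: 32.1
```

Emit:
send_rows:
  deltas: "0 0 0 0; 0 0 0 0; 0 0 0 0; 0 0 0 0; 0 0 0 0"

```text
t: 25.8
eef_pos: [0.5176, 0.1779, 0.2191]
tool_rot: [0.0, 1.0, -0.0, -0.0]
contact_force: [-3.1, 1.3, 5.9]
gripper_width: 0.151
grasp_force: 32.1
```

```bash
python3 f.py | grep -v flap_bar; python3 -c "
from station import bot;print(bot.get_obs()['t'],bot.hand_in())"
```

```text
[0.5176 0.1779 0.2191] [-3.1443  1.3142  5.9232] 32.1278715133667
scene hinge [array([0.5187, 0.1773, 0.0868])]
scene flap 571 angle -0.009496345744332014
small 92 0.08051135272129656 ((0.5001019239425659, 0.09553702175617218), (0.03203373774886131, 0.06380782276391983), 88.43451690673828)
top hinge [array([0.5226, 0.1774, 0.0897])]
small 201 0.08157133921163928 ((0.517918586730957, 0.09112038463354111), (0.030556781217455864, 0.09019368886947632), 89.8080062866211)
scene hinge [array([0.5177, 0.1812, 0.0863])]
scene flap 570 angle -0.01050648885202797
small 90 0.0803675028915315 ((0.4999907612800598, 0.09501679241657257), (0.05865433067083359, 0.03393900394439697), 1.0599315166473389)
top hinge [array([0.5201, 0.1759, 0.0897])]
small 197 0.08140691142717471 ((0.5175561308860779, 0.09114998579025269), (0.029874226078391075, 0.0901898592710495), 89.91371154785156)
the job is handed in; nothing more can be done
26.45 None
```

The job is handed in at about 26 s, with no verdict returned: the large tube is seated in the pocket, the small tube is centred on top of it, and the arm is gripping the bar with the flap still at about -0.01 rad from upright.

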